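# Run a sprung tensioner arm to its stop and record the travel

### The arm

A 7-joint arm with a two-finger parallel gripper is mounted at the origin on the work surface. World frame = base frame: x ahead of the robot, y to its left, z up, the work surface at z = 0. Lengths are in mm, angles in degrees, forces in N, time in s.
With the tool pointing down it reaches from about 425 to 1025 mm from the base axis. Payload 3.6 kg.
Tool frame: the origin (TCP) lies on the centre line of the jaws, within the pads' length; the fingertips stand 11 mm ahead of it and the grasp point (between the pads) lies 8 mm behind it (arm.tip_reach is the z of the fingertips in the tool frame, in mm); z points along the fingers, y is the line along which they close (so a half turn about z gives the same grasp; the last joint's range is limited). The gripper opens to 85 mm and grips with 20 to 120 N. Pads are 22 mm wide; open, the fingers measure 114 mm over their backs; the gripper's body (76 mm by 85 mm) begins 54 mm behind the grasp point. The pads swing forward as they close: fully open they stand 13 mm farther back than shut.
Start: joints at [65.861, 33.873, 2.773, 92.16, -1.908, 54.013, -1.931], TCP at [233.424, -686.399, 242.302] pointing down, gripper open.
Joint ranges: [-153.93, 153.93], [-27.13, 128.08], [-72.61, 78.16], [10.71, 143.7], [-87.88, 267.88], [4.46, 118.87], [-176.78, 176.78]. Speed limits (degrees/s): [147.25, 147.25, 180, 180, 180, 180, 180].

### API

Orientations are given as a 3x3 rotation matrix whose columns are the frame's x, y, z axes.
In Python, from rig import status, optics, arm, nets gives the robot as it stands. The module is installed in compiled form; this text tells all that it offers.
- The arm moves only by the tool play_rows, never from a script. Its argument "deltas" is a list of rows, each a list of 3 entries, a list of its own where there are three numbers: the shift along the tool's x, y, z as a fraction of full scale, then the turn about the tool's z as a fraction of full scale, then the opening, from 0 (shut) to 1 (fully open). A call has 1 to 12 rows; each row is the pose to reach, as a shift and turn from the pose commanded when the call began, along the tool's axes at that moment; what a row does not reach only later rows make up. Full scale, the value 1, is 800 mm for a shift and 1.5 rad for a turn. A row lasts 1/12 s, in which the tool goes at most 41.7 mm and 7.16 degrees, less where a joint would pass 70% of its speed; a pose out of reach is approached as far as the arm can. A call with a number of a shift or a turn outside -1 to 1 is refused whole. A call with a gripper value outside its range is refused whole. The fingers move at their own pace and stop on an object; "newtons" is the grip in N (left out, the last holds). Time passes only in rows, so rows that repeat a pose let the fingers close. It gives the time, the measured TCP pose, the force, the opening and the grip force at its end, in the units of the state.
- status.get_state(): the state, without advancing time (a new reading comes with each control period).
- optics.snapshot(name): name is "scene" or "top" or "wrist"; returns a dict with "frame" (400x640x3 uint8, red, green, blue), "z_map" (400x640 float32, mm along the optical axis (not along the pixel's ray), 0 where there is no reading), "fx", "fy", "cx", "cy" (pixels), "dist" ([k1, k2, p1, p2, k3] as OpenCV has them; the pictures are not rectified), "pose" (4x4, takes a point from camera to world coordinates); the wrist camera has in their place "tool_from_camera" (4x4, takes a point from camera to tool coordinates, whose origin is the TCP and whose axes are the flange's). Camera axes: x right, y down, z forward; pixel columns grow to the right and rows downward; lengths in mm; the calibration is good to about 2 mm. A picture is of the moment at which its call begins: read the wrist's pose just before it.
- arm.finish_job(): hands the job in; it is judged then, once.
Trained networks look in a picture, given as the dict that the camera call returned (one of the last four; its "shot" number tells which), for a name from the list of things; names that differ only in an ending like _2 or _b are one class to them, and where a whole thing is asked for, a point or a joint stands for the part that bears it (a point fixed in the world has none). Each returns a list of dicts, best first, with "conf" (0 to 1); they miss things now and then, are a little off and sometimes report something else, mostly with a low value. They report only what shows in the picture. A call takes as long as a camera call.
- nets.boxes_of(query, picture): "box" ([left, top, right, bottom] in pixels, round what is visible of it).
The state is a dict: "t": time; "joint_pos": joint angles; "joint_velocities": joint speeds; "joint_torque": joint torques, N m; "tcp_pos": TCP position; "tool_rot": TCP orientation; "wrist_force": force on the tool from outside, world axes, zero at the start; "moment": the same for the moment, N m; "width": opening from 0.0 (shut) to 1.0 (fully open); "grip_force": force on a finger pad.
Only numpy, scipy, OpenCV 4.12 (cv2) and the standard library are available. Lean on these libraries where they do the work, as an engineer would, in place of code of your own. Each camera call takes 0.05 s, during which the arm holds its last target. There are 200 camera calls.

### The job

Check the travel of the belt tensioner on its test plate: push the roller of the sprung arm round until you feel the arm meet the stop inside its housing, keep it pressed there for about a second with a push of about 10 N (never more than 20 N), then ease the arm slowly back to rest without letting it fly back. The arm takes a thin drag hand along, which stays behind to show the travel reached: do not touch that hand, but slide the rider along the edge of the scale until its pointer stands in line with the drag hand, and let go of it. Leave the other things on the desk where they are.

Things in the scene. Friction and masses are not known exactly. Their poses are not given: they have to be found in the camera images.
- rig: Fixed grey test plate, 260 x 310 x 12 mm, flat on the desk, long side across. Origin: on the desk under the vertical pivot axis, which is 65 mm in +x from the plate's middle; -x faces the robot. Angles here count about z from the plate's +x. Round the pivot, at 133 to 155 mm radius, runs a white scale with a black graduation every 5 degrees (0.087 rad).
- housing: Dark steel spring housing on the plate over the pivot: drum of 40 mm radius with a 60 mm wide lug to the plate's +x, top 66 mm above the desk. Origin as the plate's. Inside it, unseen, is the arm's stop, which is firm (past it the push at the roller rises by several N per mm) and comes at a different place each time, between 0.45 and 0.95 rad of the arm's travel.
- tension_arm: Sprung arm, aluminium bar 14 mm wide, 22 to 32 mm above the desk, turning level about the pivot. Origin on the pivot axis at desk height; its x axis points along the bar. At rest it points at 2.44 rad (140 deg) in the plate's frame; it is pushed counter-clockwise seen from above. The spring pushes back at the roller with about 1.5 N at rest, 3.5 N at 1 rad.
- roller (a point): On the axis of the arm's roller, 105 mm from the pivot, 55 mm above the desk. The roller is a grey upright cylinder of 24 mm diameter (it does not spin), from 32 to 75 mm above the desk. Push it from its clockwise side, at right angles to the arm.
- drag_hand: Thin dark steel strip 4 mm wide, 15 to 18 mm above the desk, from 34 to 132 mm from the pivot, 0.145 rad counter-clockwise of the arm at the start, with an upright pin (6 mm thick, at 75 mm radius, up to 36 mm above the desk) that the arm pushes. Stays by friction where the arm pushed it. Origin on the pivot axis at desk height; its x axis points along it.
- drag_tip (a point): Point on the drag hand near its outer end, 130 mm from the pivot, 16.5 mm above the desk.
- rider_grip (a point): Centre of the rider's grip, 37 mm above the desk, 168 mm from the pivot: aluminium block 16 mm radial x 14 mm along the arc, from 20 to 50 mm above the desk, on a 22 mm square foot, small pointer to the pivot. It swings about the same pivot, held by friction (0.6 N); its x axis points from the pivot outwards. Starts at the counter-clockwise end of the scale.
- staple_remover: steel staple remover, about 55 x 16 x 45 mm, loose, to be left alone; origin under its centre
- tally_counter: chrome tally counter, 46 mm diameter, 39 mm high with its button, loose on the plate beside the housing, to be left alone; origin under its centre
- beaker: brown glass beaker, 68 mm diameter, 90 mm high, loose, to be left alone; origin under its centre
- tube_rack: wooden test tube rack, 60 x 200 x 118 mm with tubes, loose, to be left alone; origin under its centre
- stopwatch: white plastic stopwatch lying on its back, 60 mm diameter, 16 mm high, loose, to be left alone; origin under its centre
- eraser: board eraser, 50 x 120 x 30 mm, loose, to be left alone; origin under its centre

How it is judged:
By the outcome, as a careful person would: the job done as asked, in the order asked, and still so for the second after the job is handed in, with the robot touching nothing.
It also fails if it takes over 72 s, if anything falls off the work surface, if the arm or the gripper's body presses on something with over 40 N, if the wrist force passes 120 N, or if a joint passes its speed limit or range.

## Working session

There is one attempt and no reset: what is moved stays moved. The work goes in short steps, Python scripts to look and compute and a tool call to move; the robot and the scene stay as the last step left them, time stands still between calls to the robot, and variables do not carry over. Pictures are saved under pics/ and viewed, at most 10 in all, crops included, and the job is handed in when it is done.

Besides the shell and the picture viewer there is one more tool, called after "Request:" as a command line: name --argument value ..., lists and objects as JSON in quotes. play_rows: Moves the arm, as the interface text tells. Its arguments: {"type":"object","properties":{"deltas":{"type":"array","items":{"type":"array"}},"newtons":{"type":"number"}},"required":["deltas"]}

```bash
mkdir -p pics; cat > h.py <<'E'
import numpy as np, cv2
from rig import status, optics, arm, nets
def back(P,uv,z=None,pose=None):
    """pixels -> world; on plane z (mm) or by depth"""
    pose=P['pose'] if pose is None else pose
    K=np.array([[P['fx'],0,P['cx']],[0,P['fy'],P['cy']],[0,0,1.]])
    n=cv2.undistortPoints(np.array(uv,float).reshape(-1,1,2),K,np.array(P['dist'],float))[:,0]
    pose=np.array(pose);out=[]
    for (u,v),(a,b) in zip(np.array(uv).reshape(-1,2),n):
        r=pose[:3,:3]@[a,b,1]
        s=P['z_map'][int(round(v)),int(round(u))] if z is None else (z-pose[2,3])/r[2]
        out.append(pose[:3,3]+s*r)
    return np.array(out)
def wpose(P,s):
    T=np.eye(4);T[:3,:3]=s['tool_rot'];T[:3,3]=s['tcp_pos'];return T@np.array(P['tool_from_camera'])
def save(P,n): cv2.imwrite('pics/'+n+'.png',P['frame'][:,:,::-1])
E
python3 - <<'E'
from h import *
s=status.get_state();print(s)
for c in('top','scene'):
    P=optics.snapshot(c);save(P,c)
    print(c,np.array(P['pose']).round(2).tolist(),P['fx'])
    for q in ['rig','housing','tension_arm','roller','drag_hand','rider_grip','staple_remover','tally_counter','beaker','tube_rack','stopwatch','eraser']:
        for d in nets.boxes_of(q,P)[:2]:
            b=d['box'];m=[(b[0]+b[2])/2,(b[1]+b[3])/2]
            print(q,round(d['conf'],2),np.round(b),back(P,m).round(0).tolist())
E
```

```text
{'t': 0.0, 'joint_pos': array([65.86244911, 33.92612744,  2.76740397, 92.2368268 , -1.90755138,
       54.01325807, -1.92929753]), 'joint_velocities': array([-0.03297497,  0.02531544, -0.06206645,  0.03027927, -0.03472451,
       -0.02329311, -0.05711594]), 'joint_torque': array([ 1.18328708e-04, -5.48693025e+01,  1.54647108e+00, -1.98124194e+01,
        9.37097910e-03,  8.68064730e-03, -2.69607014e-06]), 'tcp_pos': array([ 233.15188787, -685.63036166,  241.13317148]), 'tool_rot': array([[ 9.46723586e-01,  3.22046142e-01, -8.56679282e-04],
       [ 3.22047253e-01, -9.46721260e-01,  2.10303997e-03],
       [-1.33760582e-04, -2.26688875e-03, -9.99997422e-01]]), 'wrist_force': array([ 1.05649005, -0.01199021, -0.06384476]), 'moment': array([-0.01396233,  0.03753796, -0.01022954]), 'grip_force': 0.0, 'width': 0.9984826661622598}
top [[-0.01, -0.99, 0.14, 425.52], [-1.0, 0.01, -0.0, 50.56], [0.0, -0.14, -0.99, 1041.14], [0.0, 0.0, 0.0, 1.0]] 465.93050770160863
rig 0.63 [267. 132. 426. 264.] [[583.0, -22.0, 14.0]]
housing 0.97 [335. 143. 372. 182.] [[651.0, -35.0, 65.0]]
tension_arm 0.85 [
[... 908 characters left out ...]
00. 281. 253.] [[675.0, -24.0, 60.0]]
tension_arm 0.82 [284. 206. 322. 233.] [[578.0, 6.0, 11.0]]
tension_arm 0.71 [201. 149. 382. 302.] [[616.0, 9.0, 32.0]]
drag_hand 0.15 [389. 229. 419. 259.] [[1036.0, 423.0, 790.0]]
rider_grip 0.51 [280. 160. 293. 176.] [[506.0, -104.0, 36.0]]
staple_remover 0.89 [346. 166. 370. 182.] [[411.0, 24.0, 28.0]]
tally_counter 0.72 [276. 254. 302. 277.] [[695.0, 74.0, 41.0]]
beaker 0.73 [336. 258. 376. 310.] [[630.0, 185.0, 11.0]]
tube_rack 0.78 [172. 205. 264. 312.] [[781.0, -21.0, 72.0]]
stopwatch 0.6 [385. 230. 420. 260.] [[500.0, 202.0, 12.0]]
eraser 0.78 [209. 136. 250. 180.] [[560.0, -231.0, 29.0]]
eraser 0.74 [281. 162. 292. 180.] [[507.0, -104.0, 29.0]]
```

View pics/top.png

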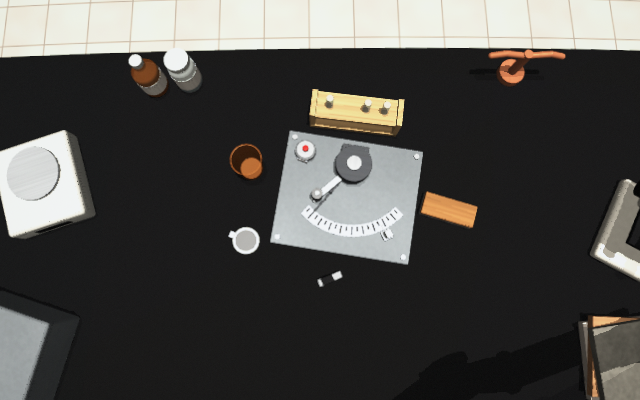

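View pics/scene.png

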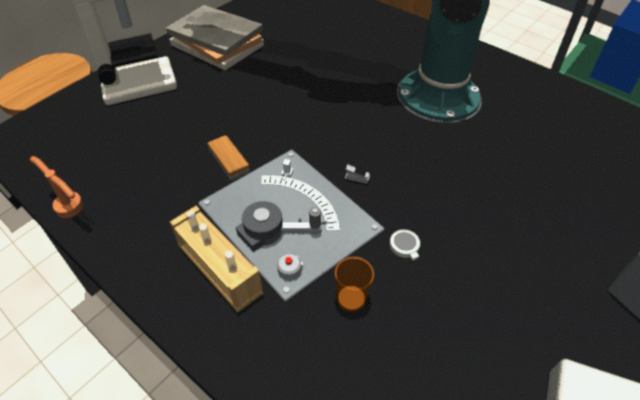

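The top view shows the plate with corners at about (290,131), (423,152), (409,264) and (271,242). The roller is at (317,194), the rider at (386,235) and the drum at (353,162). The scene view agrees with this.

```bash
python3 - <<'E'
from h import *
P=optics.snapshot('top')
c=back(P,[(290,131),(423,152),(409,264),(271,242)],12)
print(c.round(1)); m=c.mean(0)
x=(c[0]+c[1]-c[2]-c[3])[:2]; x/=np.linalg.norm(x); print('sides',np.linalg.norm(c[0]-c[1]),np.linalg.norm(c[1]-c[2]))
yaw=np.arctan2(x[1],x[0]); piv=m[:2]+65*x
print('mid',m,'yaw',np.degrees(yaw),'piv',piv)
r=back(P,[(317,191)],75)[0];g=back(P,[(386,233)],50)[0]
for n,p in(('roller',r),('rider',g)):
    d=p[:2]-piv;print(n,p.round(1),np.hypot(*d),np.degrees(np.arctan2(d[1],d[0])-yaw)%360)
s=status.get_state();W=optics.snapshot('wrist');print(np.array(W['tool_from_camera']).round(3).tolist(),W['fx'])
E
```

```text
[[ 739.7  102.8   12. ]
 [ 687.  -199.9   12. ]
 [ 434.6 -157.3   12. ]
 [ 487.   145.9   12. ]]
sides 307.20868441577574 256.0129362052045
mid [587.071298   -27.10809763  12.        ] yaw -9.62931630119931 piv [651.15548558 -37.98085729]
roller [589.1  43.4  75. ] 102.31513560374565 136.94902968004934
rider [ 500.7 -102.8   50. ] 163.83032597409647 212.9459383971789
[[-0.001, -0.95, -0.311, 79.61], [1.0, -0.0, -0.001, -0.16], [0.001, -0.311, 0.95, -131.348], [0.0, 0.0, 0.0, 1.0]] 278.88168511031125
```

Request:
play_rows --deltas '[[[0.675,-0.656,0],-0.247,0],[[0.675,-0.656,0],-0.247,0],[[0.675,-0.656,0],-0.247,0],[[0.675,-0.656,0],-0.247,0],[[0.675,-0.656,0],-0.247,0],[[0.675,-0.656,0],-0.247,0],[[0.675,-0.656,0],-0.247,0],[[0.675,-0.656,0],-0.247,0],[[0.675,-0.656,0],-0.247,0],[[0.675,-0.656,0],-0.247,0],[[0.675,-0.656,0],-0.247,0],[[0.675,-0.656,0],-0.247,0]]' --newtons 40

```text
t: 2.4
tcp_pos: [461.4, -239.3, 242.7]
tool_rot: [[0.766, 0.643, 0.001], [0.643, -0.766, -0.0], [0.0, 0.001, -1.0]]
wrist_force: [0.5, 0.1, 0.5]
width: -0.001
grip_force: 0.0
```

Request:
play_rows --deltas '[[[0.289,-0.123,0.078],0,0],[[0.289,-0.123,0.078],0,0],[[0.289,-0.123,0.078],0,0],[[0.289,-0.123,0.078],0,0],[[0.289,-0.123,0.078],0,0],[[0.289,-0.123,0.078],0,0],[[0.289,-0.123,0.078],0,0],[[0.289,-0.123,0.078],0,0],[[0.289,-0.123,0.078],0,0]]'

```text
t: 3.15
tcp_pos: [574.4, -16.9, 179.7]
tool_rot: [[0.765, 0.644, -0.001], [0.644, -0.765, -0.001], [-0.001, -0.0, -1.0]]
wrist_force: [-0.1, -1.2, 0.8]
width: -0.003
grip_force: 0.0
```

```bash
python3 - <<'E'
from h import *
s=status.get_state();P=optics.snapshot('wrist');T=wpose(P,s);save(P,'w1');np.savez('w1.npz',T=T,**{k:P[k] for k in('z_map','fx','fy','cx','cy','dist','frame')})
print(s['t'],s['tcp_pos'],s['wrist_force'])
for q in ['housing','roller','drag_hand','rider_grip','tally_counter']:
    for d in nets.boxes_of(q,P)[:1]:
        b=d['box'];m=[(b[0]+b[2])/2,(b[1]+b[3])/2]
        print(q,round(d['conf'],2),np.round(b),back(P,m,pose=T).round(0).tolist())
E
```

```text
3.15 [574.38070242 -16.91296284 179.72244786] [-0.0900293  -1.17989191  0.82902171]
housing 0.63 [348.  87. 444. 191.] [[657.0, -32.0, 64.0]]
roller 0.76 [261. 130. 349. 164.] [[596.0, 23.0, 32.0]]
drag_hand 0.62 [264. 145. 332. 160.] [[584.0, 25.0, 17.0]]
rider_grip 0.66 [349.  86. 443. 190.] [[657.0, -30.0, 66.0]]
tally_counter 0.61 [307.   1. 360.  64.] [[687.0, 66.0, 51.0]]
```

View pics/w1.png

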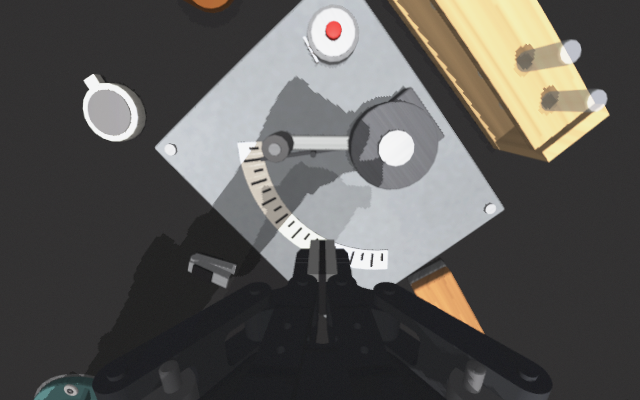

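The wrist view shows the cap over the pivot at (396,148), the roller top at (274,149), plate corners near (170,150) and (490,209), and the counter at (333,30). The fingers hide the rider.

```bash
python3 - <<'E'
from h import *
P=dict(np.load('w1.npz'));T=P['T']
f=cv2.cvtColor(P['frame'],cv2.COLOR_RGB2GRAY)
m=(f[120:180,370:425]>215).astype(np.uint8);c=cv2.moments(m,True);cap=(c['m10']/c['m00']+370,c['m01']/c['m00']+120)
print('cap',cap,c['m00'],P['z_map'][148,396])
a=back(P,[cap,(274,149)],pose=T);print(a.round(1))
piv=a[0,:2]
# by-depth points on the plate and the scale
hsv=cv2.cvtColor(P['frame'],cv2.COLOR_RGB2HSV)
v,u=np.mgrid[0:400,0:640]
K=np.array([[P['fx'],0,P['cx']],[0,P['fy'],P['cy']],[0,0,1.]])
n=cv2.undistortPoints(np.stack([u.ravel(),v.ravel()],1).astype(float).reshape(-1,1,2),K,P['dist'])[:,0]
z=P['z_map'].ravel();W=(np.c_[n*z[:,None],z]@T[:3,:3].T+T[:3,3])
H=W.reshape(400,640,3)
# roller top centre: points z>70 near roller
k=(abs(W[:,2]-75)<5)&(np.hypot(*(W[:,:2]-a[1,:2]).T)<25);print('roller top',k.sum(),W[k].mean(0),np.ptp(W[k],0))
k=(abs(W[:,2]-66)<4)&(np.hypot(*(W[:,:2]-piv).T)<75);(cx,cy),r=cv2.minEnclosingCircle(W[k][:,:2].astype(np.float32));print('drum top',W[k].mean(0),np.ptp(W[k],0))
# plate
k=(abs(W[:,2]-12)<3)&(np.hypot(*(W[:,:2]-[587,-27]).T)<230)
rc=cv2.minAreaRect(W[k][:,:2].astype(np.float32));print('plate',rc, cv2.boxPoints(rc))
rt=back(P,[(274,149)],75,T)[0,:2];d=rt-piv;print('arm',np.hypot(*d),np.degrees(np.arctan2(d[1],d[0])))
E
```

```text
cap (396.03229166666665, 147.77708333333334) 960.0 242.56848
[[651.3 -36.2  66.6]
 [584.2  44.2  77.2]]
roller top 597 [585.19097879  44.5994805   75.0806581 ] [23.37080905 22.71694908  9.0192145 ]
drum top [651.40758647 -35.61559072  65.62901894] [31.30888755 31.45204811  5.77139029]
plate ((586.619140625, -4.732574462890625), (389.3022766113281, 372.25152587890625), 87.76178741455078) [[ 393.03342 -191.96622]
 [ 765.001   -206.50421]
 [ 780.20483  182.50107]
 [ 408.2373   197.03906]]
arm 105.13169199361559 130.03224257421786
```

Request:
play_rows --deltas '[[[0.107,-0.05,0.02],0,0],[[0.107,-0.05,0.03],0,0],[[0.107,-0.05,0.06],0,0],[[0.107,-0.05,0.1],0,0],[[0.107,-0.05,0.13],0,0],[[0.107,-0.05,0.158],0,0],[[0.107,-0.05,0.158],0,0],[[0.107,-0.05,0.158],0,0]]'

```text
t: 4.12
tcp_pos: [613.5, 67.7, 52.8]
tool_rot: [[0.767, 0.642, -0.002], [0.642, -0.767, -0.001], [-0.002, -0.001, -1.0]]
wrist_force: [1.2, 0.4, 0.8]
width: 0.001
grip_force: 0.0
```

```bash
python3 - <<'E'
from h import *
s=status.get_state();P=optics.snapshot('wrist');save(P,'w2');print(s['t'],s['tcp_pos'],s['wrist_force'])
E
```

```text
4.1167 [613.50634498  67.67617515  52.80886771] [1.15117641 0.38507173 0.77413949]
```

View pics/w2.png

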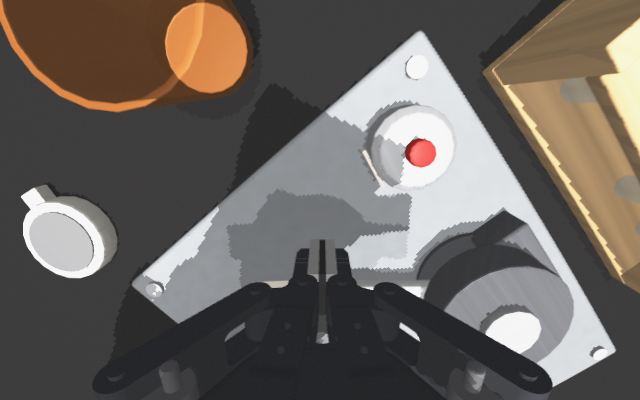

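The fingers are down beside the roller on its clockwise side, and the counter and housing are clear.

```bash
cat > t.py <<'E'
import numpy as np
def row(a,e0,e=23.): 
    return [round((-105*np.sin(a)+e*np.cos(a)-e0)/800,4),round((105*(1-np.cos(a))-e*np.sin(a))/800,4)],round(-a/1.5,4)
E
python3 - <<'E'
from t import *
for a in np.linspace(.025,.2,8): print(row(a,36.8),round(a,3))
print()
for a in np.linspace(.02,.24,12): print(row(a,23),round(a,3))
E
```

```text
([np.float64(-0.0205), np.float64(-0.0007)], np.float64(-0.0167)) 0.025
([np.float64(-0.0238), np.float64(-0.0013)], np.float64(-0.0333)) 0.05
([np.float64(-0.0272), np.float64(-0.0018)], np.float64(-0.05)) 0.075
([np.float64(-0.0305), np.float64(-0.0022)], np.float64(-0.0667)) 0.1
([np.float64(-0.0338), np.float64(-0.0026)], np.float64(-0.0833)) 0.125
([np.float64(-0.0372), np.float64(-0.0028)], np.float64(-0.1)) 0.15
([np.float64(-0.0405), np.float64(-0.003)], np.float64(-0.1167)) 0.175
([np.float64(-0.0439), np.float64(-0.0031)], np.float64(-0.1333)) 0.2

([np.float64(-0.0026), np.float64(-0.0005)], np.float64(-0.0133)) 0.02
([np.float64(-0.0053), np.float64(-0.001)], np.float64(-0.0267)) 0.04
([np.float64(-0.0079), np.float64(-0.0015)], np.float64(-0.04)) 0.06
([np.float64(-0.0106), np.float64(-0.0019)], np.float64(-0.0533)) 0.08
([np.float64(-0.0132), np.float64(-0.0022)], np.float64(-0.0667)) 0.1
([np.float64(-0.0159), np.float64(-0.0025)], np.float64(-0.08)) 0.12
([np.float64(-0.0186), np.float64(-0.0027)], np.float64(-0.0933)) 0.14
([np.float64(-0.0213), np.float64(-0.0029)], np.float64(-0.1067)) 0.16
([np.float64(-0.024), np.float64(-0.003)], np.float64(-0.12)) 0.18
([np.float64(-0.0266), np.float64(-0.0031)], np.float64(-0.1333)) 0.2
([np.float64(-0.0293), np.float64(-0.0031)], np.float64(-0.1467)) 0.22
([np.float64(-0.032), np.float64(-0.0031)], np.float64(-0.16)) 0.24
```

Request:
play_rows --deltas '[[[-0.008,0,0],0,0],[[-0.013,0,0],0,0],[[-0.016,0,0],0,0],[[-0.018,-0.0003,0],-0.008,0],[[-0.0205,-0.0007,0],-0.0167,0],[[-0.0238,-0.0013,0],-0.0333,0],[[-0.0272,-0.0018,0],-0.05,0],[[-0.0305,-0.0022,0],-0.0667,0],[[-0.0338,-0.0026,0],-0.0833,0],[[-0.0372,-0.0028,0],-0.1,0],[[-0.0405,-0.003,0],-0.1167,0],[[-0.0439,-0.0031,0],-0.1333,0]]'

```text
t: 5.17
tcp_pos: [585.6, 48.2, 53.5]
tool_rot: [[0.621, 0.784, 0.0], [0.784, -0.621, 0.0], [0.0, -0.0, -1.0]]
wrist_force: [1.5, 0.8, 2.5]
width: 0.002
grip_force: 1.0
```

Request:
play_rows --deltas '[[[-0.0026,-0.0005,0],-0.0133,0],[[-0.0053,-0.001,0],-0.0267,0],[[-0.0079,-0.0015,0],-0.04,0],[[-0.0106,-0.0019,0],-0.0533,0],[[-0.0132,-0.0022,0],-0.0667,0],[[-0.0159,-0.0025,0],-0.08,0],[[-0.0186,-0.0027,0],-0.0933,0],[[-0.0213,-0.0029,0],-0.1067,0],[[-0.024,-0.003,0],-0.12,0],[[-0.0266,-0.0031,0],-0.1333,0],[[-0.0293,-0.0031,0],-0.1467,0],[[-0.0293,-0.0031,0],-0.1467,0]]'

```text
t: 6.17
tcp_pos: [568.5, 30.6, 53.3]
tool_rot: [[0.437, 0.9, -0.001], [0.9, -0.437, -0.0], [-0.001, -0.001, -1.0]]
wrist_force: [-0.7, 2.5, 0.7]
width: 0.002
grip_force: 1.2
```

Request:
play_rows --deltas '[[[-0.0016,-0.0003,0],-0.008,0],[[-0.0032,-0.0006,0],-0.016,0],[[-0.0032,-0.0006,0],-0.016,0]]'

```text
t: 6.42
tcp_pos: [567.2, 28.8, 53.3]
tool_rot: [[0.415, 0.91, -0.001], [0.91, -0.415, -0.0], [-0.001, -0.001, -1.0]]
wrist_force: [0.4, 3.5, 0.1]
width: 0.0
grip_force: 1.2
```

Request:
play_rows --deltas '[[[-0.0016,-0.0003,0],-0.008,0],[[-0.0032,-0.0006,0],-0.016,0],[[-0.0032,-0.0006,0],-0.016,0]]'

```text
t: 6.67
tcp_pos: [565.8, 26.6, 53.3]
tool_rot: [[0.393, 0.92, -0.001], [0.92, -0.393, -0.0], [-0.001, -0.001, -1.0]]
wrist_force: [-0.8, 3.8, 0.6]
width: -0.004
grip_force: 1.2
```

Request:
play_rows --deltas '[[[-0.0016,-0.0003,0],-0.008,0],[[-0.0032,-0.0006,0],-0.016,0],[[-0.0032,-0.0006,0],-0.016,0]]'

```text
t: 6.92
tcp_pos: [564.4, 24.4, 53.4]
tool_rot: [[0.371, 0.929, -0.001], [0.929, -0.371, -0.0], [-0.0, -0.0, -1.0]]
wrist_force: [-1.1, 3.1, -0.6]
width: 0.0
grip_force: 1.3
```

Request:
play_rows --deltas '[[[-0.0016,-0.0003,0],-0.008,0],[[-0.0032,-0.0006,0],-0.016,0],[[-0.0032,-0.0006,0],-0.016,0]]'

```text
t: 7.17
tcp_pos: [563.1, 22.2, 53.5]
tool_rot: [[0.349, 0.937, -0.0], [0.937, -0.349, -0.0], [-0.0, -0.0, -1.0]]
wrist_force: [-1.1, 2.6, 0.1]
width: 0.0
grip_force: 1.3
```

Request:
play_rows --deltas '[[[-0.0016,-0.0003,0],-0.008,0],[[-0.0032,-0.0006,0],-0.016,0],[[-0.0032,-0.0006,0],-0.016,0]]'

```text
t: 7.42
tcp_pos: [561.8, 20.0, 53.5]
tool_rot: [[0.326, 0.945, -0.0], [0.945, -0.326, -0.0], [-0.0, -0.0, -1.0]]
wrist_force: [-1.9, 2.9, 0.2]
width: -0.002
grip_force: 1.3
```

Request:
play_rows --deltas '[[[-0.0016,-0.0003,0],-0.008,0],[[-0.0032,-0.0006,0],-0.016,0],[[-0.0032,-0.0006,0],-0.016,0]]'

```text
t: 7.67
tcp_pos: [560.5, 17.7, 53.5]
tool_rot: [[0.303, 0.953, -0.0], [0.953, -0.303, -0.0], [-0.0, -0.0, -1.0]]
wrist_force: [-2.1, 3.4, 0.6]
width: -0.004
grip_force: 1.3
```

Request:
play_rows --deltas '[[[-0.0016,-0.0003,0],-0.008,0],[[-0.0032,-0.0006,0],-0.016,0],[[-0.0032,-0.0006,0],-0.016,0]]'

```text
t: 7.92
tcp_pos: [559.3, 15.4, 53.5]
tool_rot: [[0.28, 0.96, -0.0], [0.96, -0.28, -0.0], [-0.0, -0.0, -1.0]]
wrist_force: [-0.6, 3.9, 0.0]
width: -0.0
grip_force: 1.3
```

Request:
play_rows --deltas '[[[-0.0016,-0.0003,0],-0.008,0],[[-0.0032,-0.0006,0],-0.016,0],[[-0.0032,-0.0006,0],-0.016,0]]'

```text
t: 8.17
tcp_pos: [558.2, 13.1, 53.5]
tool_rot: [[0.257, 0.966, -0.0], [0.966, -0.257, -0.0], [-0.0, -0.0, -1.0]]
wrist_force: [-1.0, 3.1, -0.1]
width: 0.001
grip_force: 1.4
```

Request:
play_rows --deltas '[[[-0.0016,-0.0003,0],-0.008,0],[[-0.0032,-0.0006,0],-0.016,0],[[-0.0032,-0.0006,0],-0.016,0]]'

```text
t: 8.42
tcp_pos: [557.2, 11.2, 53.5]
tool_rot: [[0.234, 0.972, 0.0], [0.972, -0.234, 0.0], [0.0, 0.0, -1.0]]
wrist_force: [-1.1, 4.1, 1.3]
width: 0.0
grip_force: 1.8
```

Request:
play_rows --deltas '[[[-0.0008,-0.0002,0],-0.004,0],[[-0.0016,-0.0003,0],-0.008,0],[[-0.0016,-0.0003,0],-0.008,0]]'

```text
t: 8.67
tcp_pos: [556.8, 10.5, 53.5]
tool_rot: [[0.222, 0.975, 0.0], [0.975, -0.222, 0.001], [0.001, 0.0, -1.0]]
wrist_force: [-0.9, 4.5, 0.9]
width: 0.002
grip_force: 2.2
```

Request:
play_rows --deltas '[[[-0.0008,0,0],0,0],[[-0.0016,0,0],0,0],[[-0.0016,0,0],0,0]]'

```text
t: 8.92
tcp_pos: [556.6, 9.9, 53.5]
tool_rot: [[0.222, 0.975, 0.001], [0.975, -0.222, 0.001], [0.002, 0.0, -1.0]]
wrist_force: [-1.5, 5.8, 0.6]
width: 0.004
grip_force: 2.7
```

Request:
play_rows --deltas '[[[-0.0013,0,0],0,0],[[-0.0025,0,0],0,0],[[-0.0025,0,0],0,0]]'

```text
t: 9.17
tcp_pos: [556.2, 8.9, 53.6]
tool_rot: [[0.221, 0.975, 0.001], [0.975, -0.221, 0.003], [0.003, 0.0, -1.0]]
wrist_force: [-1.5, 7.5, 0.0]
width: 0.001
grip_force: 3.4
```

Request:
play_rows --deltas '[[[-0.0013,0,0],0,0],[[-0.0025,0,0],0,0],[[-0.0036,0,0],0,0],[[-0.0036,0,0],0,0]]'

```text
t: 9.5
tcp_pos: [555.8, 7.6, 53.6]
tool_rot: [[0.22, 0.976, 0.002], [0.976, -0.22, 0.005], [0.005, 0.001, -1.0]]
wrist_force: [-1.5, 8.9, -0.2]
width: 0.002
grip_force: 4.5
```

Request:
play_rows --deltas '[[[-0.001,0,0],0,0],[[-0.002,0,0],0,0],[[-0.002,0,0],0,0],[[-0.002,0,0],0,0]]'

```text
t: 9.83
tcp_pos: [555.6, 7.0, 53.6]
tool_rot: [[0.219, 0.976, 0.002], [0.976, -0.219, 0.006], [0.006, 0.001, -1.0]]
wrist_force: [-1.6, 10.6, -0.6]
width: -0.002
grip_force: 5.1
```

Request:
play_rows --deltas '[[[0,0,0],0,0],[[0,0,0],0,0],[[0,0,0],0,0],[[0,0,0],0,0],[[0,0,0],0,0],[[0,0,0],0,0],[[0,0,0],0,0],[[0,0,0],0,0],[[0,0,0],0,0],[[0,0,0],0,0],[[0,0,0],0,0]]'

```text
t: 10.75
tcp_pos: [555.6, 6.9, 53.6]
tool_rot: [[0.219, 0.976, 0.002], [0.976, -0.219, 0.005], [0.006, 0.001, -1.0]]
wrist_force: [-1.7, 11.0, 0.1]
width: -0.001
grip_force: 5.1
```

```bash
python3 - <<'E'
from t import *
for a in np.arange(1,13)*.0125: print([float(x) for x in row(-a,23)[0]],float(row(-a,23)[1]))
E
```

```text
[0.0016, 0.0004] 0.0083
[0.0033, 0.0008] 0.0167
[0.0049, 0.0012] 0.025
[0.0065, 0.0016] 0.0333
[0.0081, 0.0021] 0.0417
[0.0098, 0.0025] 0.05
[0.0114, 0.003] 0.0583
[0.013, 0.0035] 0.0667
[0.0146, 0.0041] 0.075
[0.0161, 0.0046] 0.0833
[0.0177, 0.0052] 0.0917
[0.0193, 0.0058] 0.1
```

Request:
play_rows --deltas '[[[0.001,0,0],0,0],[[0.002,0,0],0,0],[[0.003,0,0],0,0],[[0.004,0,0],0,0],[[0.005,0,0],0,0],[[0.006,0,0],0,0],[[0.007,0,0],0,0],[[0.008,0,0],0,0],[[0.008,0,0],0,0]]'

```text
t: 11.5
tcp_pos: [556.6, 10.0, 53.5]
tool_rot: [[0.221, 0.975, 0.001], [0.975, -0.221, 0.002], [0.002, 0.0, -1.0]]
wrist_force: [-0.7, 5.3, 0.5]
width: -0.002
grip_force: 2.7
```

Now I ease back along the arc.

Request:
play_rows --deltas '[[[0.0016,0.0004,0],0.0083,0],[[0.0033,0.0008,0],0.0167,0],[[0.0049,0.0012,0],0.025,0],[[0.0065,0.0016,0],0.0333,0],[[0.0081,0.0021,0],0.0417,0],[[0.0098,0.0025,0],0.05,0],[[0.0114,0.003,0],0.0583,0],[[0.013,0.0035,0],0.0667,0],[[0.0146,0.0041,0],0.075,0],[[0.0161,0.0046,0],0.0833,0],[[0.0177,0.0052,0],0.0917,0],[[0.0193,0.0058,0],0.1,0]]'

```text
t: 12.5
tcp_pos: [564.7, 22.7, 53.5]
tool_rot: [[0.367, 0.93, 0.0], [0.93, -0.367, -0.0], [0.0, 0.0, -1.0]]
wrist_force: [-0.1, 2.2, -0.6]
width: 0.003
grip_force: 1.2
```

Request:
play_rows --deltas '[[[0.0016,0.0004,0],0.0083,0],[[0.0033,0.0008,0],0.0167,0],[[0.0049,0.0012,0],0.025,0],[[0.0065,0.0016,0],0.0333,0],[[0.0081,0.0021,0],0.0417,0],[[0.0098,0.0025,0],0.05,0],[[0.0114,0.003,0],0.0583,0],[[0.013,0.0035,0],0.0667,0],[[0.0146,0.0041,0],0.075,0],[[0.0161,0.0046,0],0.0833,0],[[0.0177,0.0052,0],0.0917,0],[[0.0193,0.0058,0],0.1,0]]'

```text
t: 13.5
tcp_pos: [574.7, 35.3, 53.5]
tool_rot: [[0.502, 0.865, 0.0], [0.865, -0.502, -0.0], [0.0, 0.0, -1.0]]
wrist_force: [1.1, 2.3, -1.5]
width: 0.002
grip_force: 1.0
```

Request:
play_rows --deltas '[[[0.0016,0.0004,0],0.0083,0],[[0.0033,0.0008,0],0.0167,0],[[0.0049,0.0012,0],0.025,0],[[0.0065,0.0016,0],0.0333,0],[[0.0081,0.0021,0],0.0417,0],[[0.0098,0.0025,0],0.05,0],[[0.0114,0.003,0],0.0583,0],[[0.013,0.0035,0],0.0667,0],[[0.0146,0.0041,0],0.075,0],[[0.0161,0.0046,0],0.0833,0],[[0.0177,0.0052,0],0.0917,0],[[0.0193,0.0058,0],0.1,0]]'

```text
t: 14.5
tcp_pos: [586.3, 46.3, 53.5]
tool_rot: [[0.626, 0.78, 0.0], [0.78, -0.626, -0.0], [0.0, 0.0, -1.0]]
wrist_force: [2.2, 1.0, -0.3]
width: -0.003
grip_force: 0.8
```

Request:
play_rows --deltas '[[[0.0016,0.0004,0],0.0083,0],[[0.0033,0.0008,0],0.0167,0],[[0.0049,0.0012,0],0.025,0],[[0.0065,0.0016,0],0.0333,0],[[0.0081,0.0021,0],0.0417,0],[[0.0098,0.0025,0],0.05,0],[[0.0114,0.003,0],0.0583,0],[[0.013,0.0035,0],0.0667,0],[[0.0146,0.0041,0],0.075,0],[[0.0161,0.0046,0],0.0833,0],[[0.0177,0.0052,0],0.0917,0],[[0.0193,0.0058,0],0.1,0]]'

```text
t: 15.5
tcp_pos: [599.4, 55.5, 53.5]
tool_rot: [[0.735, 0.678, -0.0], [0.678, -0.735, -0.0], [-0.0, -0.0, -1.0]]
wrist_force: [1.8, -1.2, 0.1]
width: 0.005
grip_force: 0.7
```

Request:
play_rows --deltas '[[[0.001,0.0001,0],0.004,0],[[0.002,0.0003,0],0.008,0],[[0.003,0.0005,0],0.012,0],[[0.004,0.0007,0],0.016,0],[[0.005,0.0009,0],0.02,0],[[0.006,0.001,0],0.024,0],[[0.007,0.001,0],0.028,0],[[0.009,0.001,0],0.028,0],[[0.011,0.001,0],0.028,0],[[0.015,0.001,0],0.028,0],[[0.02,0.001,0],0.028,0],[[0.025,0.001,0],0.028,0]]'

```text
t: 16.5
tcp_pos: [614.8, 68.8, 53.4]
tool_rot: [[0.762, 0.648, -0.0], [0.648, -0.762, 0.0], [-0.0, -0.0, -1.0]]
wrist_force: [-0.2, 0.9, 0.1]
width: 0.001
grip_force: 0.0
```

Request:
play_rows --deltas '[[[0,0,-0.05],0,0],[[0,0,-0.096],0,0],[[-0.05,0.008,-0.096],0.08,0],[[-0.1,0.016,-0.096],0.16,0],[[-0.15,0.025,-0.096],0.24,0],[[-0.19,0.032,-0.096],0.32,0],[[-0.212,0.035,-0.096],0.354,0],[[-0.212,0.035,-0.096],0.354,0],[[-0.212,0.035,-0.096],0.354,0]]'

```text
t: 17.25
tcp_pos: [503.9, -62.8, 130.5]
tool_rot: [[0.985, 0.173, 0.001], [0.173, -0.985, 0.0], [0.001, 0.0, -1.0]]
wrist_force: [0.3, 0.2, 0.7]
width: -0.001
grip_force: 0.0
```

```bash
python3 - <<'E'
from h import *
s=status.get_state();P=optics.snapshot('wrist');T=wpose(P,s);save(P,'w3');np.savez('w3.npz',T=T,**{k:P[k] for k in('z_map','fx','fy','cx','cy','dist','frame')})
print(s['t'],s['tcp_pos'],s['tool_rot'][:,0])
for q in ['roller','drag_hand','rider_grip']:
    for d in nets.boxes_of(q,P)[:1]:
        b=d['box'];m=[(b[0]+b[2])/2,(b[1]+b[3])/2]
        print(q,round(d['conf'],2),np.round(b),back(P,m,pose=T).round(0).tolist())
E
```

```text
17.25 [503.85142526 -62.79502527 130.47594086] [9.84998310e-01 1.72561537e-01 9.19851620e-04]
roller 0.58 [164.  32. 282. 100.] [[600.0, 31.0, 30.0]]
drag_hand 0.78 [283.  66. 310. 175.] [[569.0, -30.0, 18.0]]
rider_grip 0.72 [357. 186. 386. 231.] [[507.0, -106.0, 32.0]]
```

View pics/w3.png

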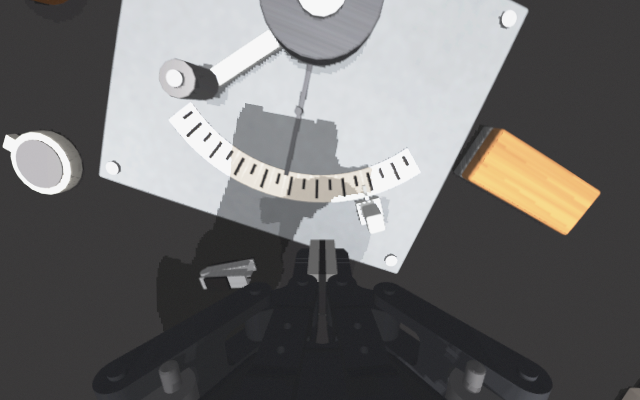

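The drag hand runs from (309,68) to its tip at about (286,174). The rider is at about (370,212), with its pointer near (366,192). The arm is back at rest with the roller at (175,78).

```bash
python3 - <<'E'
from h import *
P=dict(np.load('w3.npz'));T=P['T'];piv=np.array([651.3,-36.])
c=cv2.resize(P['frame'][130:240,260:410],None,fx=5,fy=5,interpolation=cv2.INTER_CUBIC);cv2.imwrite('pics/c3.png',c[:,:,::-1])
c=cv2.moments((cv2.cvtColor(P['frame'],cv2.COLOR_RGB2GRAY)[0:20,300:345]>215).astype(np.uint8),True)
pts=back(P,[(308.5,70),(304,92),(296,128),(286.5,172)],16.5,T)
for p in pts: d=p[:2]-piv;print(p.round(1),np.hypot(*d),np.degrees(np.arctan2(d[1],d[0]))%360)
d=pts[3]-pts[0];print('line',np.degrees(np.arctan2(d[1],d[0]))%360)
E
```

```text
[609.4 -33.   16.5] 42.029848808166285 175.907277635315
[592.1 -32.   16.5] 59.351720146810955 176.14732450594286
[562.1 -29.7  16.5] 89.37057506486697 175.97789981208334
[522.6 -26.9  16.5] 129.06220817328705 175.95224324033435
line 175.973958117752
```

View pics/c3.png

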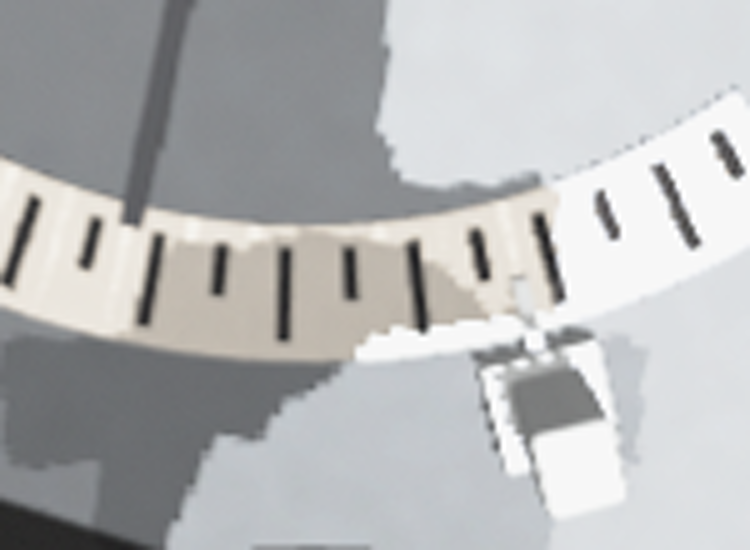

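The drag hand lies at 176.0°. The rider's pointer tip is at (364,187) and its grip top at about (375.5,223).

```bash
python3 - <<'E'
from h import *
P=dict(np.load('w3.npz'));T=P['T'];piv=np.array([651.3,-36.])
for uv,z in(((375.5,224),50),((364,186),16.5),((366.5,197),17)):
    p=back(P,[uv],z,T)[0];d=p[:2]-piv;print(p.round(1),np.hypot(*d),np.degrees(np.arctan2(d[1],d[0]))%360)
b=20;D=T[2,3]
for R,a in((168,202.6),(168,176)): t=np.radians(a);print(piv+R*np.array([np.cos(t),np.sin(t)]))
E
```

```text
[ 499.9 -108.    50. ] 167.63294010913418 205.45126679403714
[521.8 -98.3  16.5] 143.7088197284292 205.6990157271577
[ 512.  -102.8   17. ] 154.43886057859046 205.6226875705507
[ 496.20068353 -100.56161421]
[483.70923956 -24.28091241]
```

Request:
play_rows --deltas '[[[-0.008,0.028,0],-0.08,0.4],[[-0.015,0.055,0],-0.16,0.4],[[-0.015,0.055,0],-0.181,0.4],[[-0.015,0.055,0.02],-0.181,0.4],[[-0.015,0.055,0.05],-0.181,0.4],[[-0.015,0.055,0.08],-0.181,0.4],[[-0.015,0.055,0.11],-0.181,0.4],[[-0.015,0.055,0.118],-0.181,0.4],[[-0.015,0.055,0.118],-0.181,0.4]]' --newtons 20

```text
t: 18.2
tcp_pos: [498.8, -106.6, 34.2]
tool_rot: [[0.902, 0.432, -0.003], [0.432, -0.902, 0.001], [-0.003, -0.002, -1.0]]
wrist_force: [-0.6, -1.1, 0.8]
width: 0.4
grip_force: 0.0
```

```bash
python3 - <<'E'
from h import *
s=status.get_state();P=optics.snapshot('wrist');T=wpose(P,s);np.savez('w4.npz',T=T,**{k:P[k] for k in('z_map','fx','fy','cx','cy','dist','frame')})
cv2.imwrite('pics/c4.png',cv2.resize(P['frame'][100:300,160:460],None,fx=2.5,fy=2.5,interpolation=cv2.INTER_CUBIC)[:,:,::-1])
print(s['t'],s['tcp_pos'],s['tool_rot'][:,0],s['wrist_force'])
E
```

```text
18.2 [ 498.80309532 -106.64517603   34.21858539] [ 0.90201817  0.43169075 -0.00251397] [-0.61420954 -1.06453793  0.84097355]
```

View pics/c4.png

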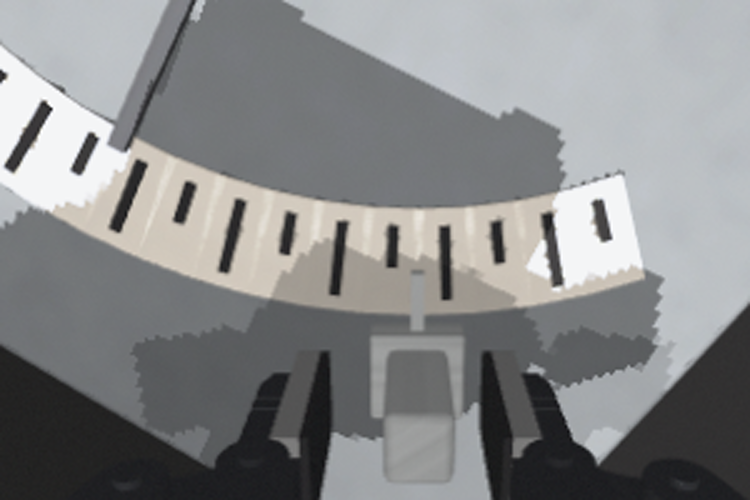

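The rider stands centred between the open fingers, and the pointer and drag hand are both in view. I close to a loose cage and slide.

Request:
play_rows --deltas '[[[0,0,0],0,0.3],[[0,0,0],0,0.18],[[0,0,0],0,0.18],[[0,0,0],0,0.18],[[0,0,0],0,0.18]]'

```text
t: 18.67
tcp_pos: [499.8, -108.2, 36.7]
tool_rot: [[0.903, 0.43, 0.002], [0.43, -0.903, -0.0], [0.001, 0.001, -1.0]]
wrist_force: [-1.4, -0.5, 0.5]
width: 0.178
grip_force: 0.2
```

```bash
python3 - <<'E'
import numpy as np
for b in [.03,.08,.13,.18,.23,.28,.33,.38,.42,.455,.48,.49]: print([round(.21*(1-np.cos(b)),4),round(-.21*np.sin(b),4),0],round(b/1.5,4))
E
```

```text
[np.float64(0.0001), np.float64(-0.0063), 0] 0.02
[np.float64(0.0007), np.float64(-0.0168), 0] 0.0533
[np.float64(0.0018), np.float64(-0.0272), 0] 0.0867
[np.float64(0.0034), np.float64(-0.0376), 0] 0.12
[np.float64(0.0055), np.float64(-0.0479), 0] 0.1533
[np.float64(0.0082), np.float64(-0.058), 0] 0.1867
[np.float64(0.0113), np.float64(-0.068), 0] 0.22
[np.float64(0.015), np.float64(-0.0779), 0] 0.2533
[np.float64(0.0183), np.float64(-0.0856), 0] 0.28
[np.float64(0.0214), np.float64(-0.0923), 0] 0.3033
[np.float64(0.0237), np.float64(-0.097), 0] 0.32
[np.float64(0.0247), np.float64(-0.0988), 0] 0.3267
```

Request:
play_rows --deltas '[[[0.0001,-0.0063,0],0.02,0.18],[[0.0007,-0.0168,0],0.0533,0.18],[[0.0018,-0.0272,0],0.0867,0.18],[[0.0034,-0.0376,0],0.12,0.18],[[0.0055,-0.0479,0],0.1533,0.18],[[0.0082,-0.058,0],0.1867,0.18],[[0.0113,-0.068,0],0.22,0.18],[[0.015,-0.0779,0],0.2533,0.18],[[0.0183,-0.0856,0],0.28,0.18],[[0.0214,-0.0923,0],0.3033,0.18],[[0.0237,-0.097,0],0.32,0.18],[[0.0247,-0.0988,0],0.3267,0.18]]'

```text
t: 19.67
tcp_pos: [483.0, -27.3, 36.0]
tool_rot: [[0.999, -0.046, 0.0], [-0.046, -0.999, 0.0], [0.0, -0.0, -1.0]]
wrist_force: [0.2, -1.1, 0.9]
width: 0.18
grip_force: 0.3
```

Request:
play_rows --deltas '[[[0,0,0],0,0.18],[[0,0,0],0,0.18]]'

```text
t: 19.83
tcp_pos: [482.8, -28.2, 35.9]
tool_rot: [[0.999, -0.045, -0.0], [-0.045, -0.999, -0.0], [-0.0, 0.0, -1.0]]
wrist_force: [-0.3, -0.9, 0.9]
width: 0.181
grip_force: 0.0
```

```bash
python3 - <<'E'
from h import *
s=status.get_state();P=optics.snapshot('wrist');T=wpose(P,s);np.savez('w5.npz',T=T,**{k:P[k] for k in('z_map','fx','fy','cx','cy','dist','frame')})
cv2.imwrite('pics/c5.png',cv2.resize(P['frame'][140:260,250:400],None,fx=5,fy=5,interpolation=cv2.INTER_CUBIC)[:,:,::-1])
d=s['tcp_pos'][:2]-[651.3,-36];print(s['t'],s['tcp_pos'],np.hypot(*d),np.degrees(np.arctan2(d[1],d[0]))%360,np.degrees(np.arctan2(*s['tool_rot'][1::-1,0])),s['wrist_force'])
E
```

```text
19.8333 [482.79599629 -28.19515989  35.88727936] 168.68466081743222 177.3480451318785 -2.578403422084372 [-0.3065521  -0.89402301  0.89399143]
```

View pics/c5.png

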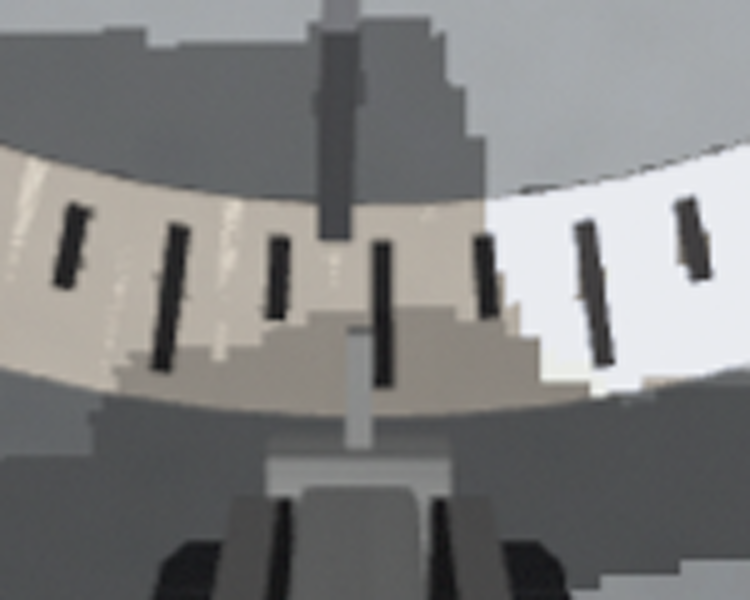

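The pointer tip is at (321.7,207) and the drag hand's tip at (317.1,187). The rider still has about 1.5° to go.

```bash
cat > a.py <<'E'
from h import *
import sys
def ang(f,L):
    P=dict(np.load(f));T=P['T'];piv=np.array([651.3,-36.])
    for uv,z in L:
        p=back(P,[uv],z,T)[0];d=p[:2]-piv;print(uv,p.round(1),np.hypot(*d).round(1),(np.degrees(np.arctan2(d[1],d[0]))%360).round(2))
E
python3 -c "
from a import *
ang('w5.npz',[((321.7,207),16.5),((321.8,228),17),((317.1,187),16.5),((317.6,165),16.5)])"
```

```text
(321.7, 207) [508.  -29.   16.5] 143.5 177.21
(321.8, 228) [495.  -28.5  17. ] 156.4 177.25
(317.1, 187) [520.  -27.   16.5] 131.6 176.07
(317.6, 165) [532.5 -27.9  16.5] 119.1 176.1
```

Request:
play_rows --deltas '[[[0,-0.0018,0],0.0055,0.18],[[0,-0.0035,0],0.011,0.18],[[0.0001,-0.0053,0],0.0169,0.18],[[0.0001,-0.0053,0],0.0169,0.18],[[0.0001,-0.0053,0],0.0169,0.18],[[0.0001,-0.0053,0],0.0169,0.18]]'

```text
t: 20.38
tcp_pos: [483.4, -23.9, 35.9]
tool_rot: [[0.998, -0.07, 0.0], [-0.07, -0.998, 0.0], [0.0, -0.0, -1.0]]
wrist_force: [0.3, 0.4, 0.0]
width: 0.18
grip_force: 0.0
```

```bash
python3 - <<'E'
from h import *
s=status.get_state();P=optics.snapshot('wrist');T=wpose(P,s);np.savez('w6.npz',T=T,**{k:P[k] for k in('z_map','fx','fy','cx','cy','dist','frame')})
g=cv2.cvtColor(P['frame'],cv2.COLOR_RGB2GRAY)
for r in (165,175,183,210,215,220,226): print(r,g[r,305:336].tolist())
d=s['tcp_pos'][:2]-[651.3,-36];print(s['t'],s['tcp_pos'],np.degrees(np.arctan2(d[1],d[0]))%360)
E
```

```text
165 [100, 101, 101, 101, 101, 101, 101, 101, 101, 100, 100, 100, 101, 88, 70, 67, 69, 68, 70, 69, 69, 80, 95, 102, 102, 101, 102, 100, 103, 102, 101]
175 [100, 101, 101, 100, 99, 100, 100, 99, 100, 100, 100, 100, 101, 101, 83, 69, 69, 69, 69, 69, 68, 79, 94, 99, 100, 100, 99, 100, 100, 100, 100]
183 [175, 174, 174, 174, 175, 175, 174, 175, 174, 174, 174, 175, 173, 172, 125, 68, 69, 70, 70, 68, 66, 125, 164, 174, 174, 174, 174, 174, 173, 174, 173]
210 [135, 135, 136, 135, 134, 134, 135, 135, 134, 136, 134, 134, 135, 136, 135, 137, 139, 138, 138, 138, 137, 134, 134, 135, 134, 102, 52, 27, 28, 46, 112]
215 [134, 134, 135, 135, 134, 136, 135, 134, 134, 135, 136, 136, 135, 134, 135, 136, 137, 139, 139, 139, 138, 134, 133, 133, 133, 107, 58, 29, 31, 30, 109]
220 [136, 136, 135, 135, 135, 136, 136, 135, 136, 136, 135, 135, 136, 135, 134, 135, 137, 138, 137, 137, 137, 136, 135, 135, 134, 136, 135, 136, 135, 134, 135]
226 [80, 79, 79, 79, 80, 79, 79, 78, 79, 79, 79, 78, 79, 79, 78, 97, 126, 136, 136, 136, 127, 98, 79, 78, 78, 79, 78, 80, 80, 79, 78]
20.3833 [483.42026281 -23.883137    35.86662579] 175.87178683024646
```

```bash
python3 -c "
from a import *
ang('w6.npz',[((322.9,212),16.5),((323,226),17),((322.5,183),16.5),((322.2,170),16.5)])"
```

```text
(322.9, 212) [505.4 -25.8  16.5] 146.2 176.01
(323, 226) [496.9 -25.3  17. ] 154.8 176.03
(322.5, 183) [522.7 -26.8  16.5] 128.9 175.91
(322.2, 170) [530.1 -27.2  16.5] 121.5 175.83
```

Request:
play_rows --deltas '[[[0,0,0],0,0.25],[[0,0,0],0,0.35],[[0,0,0],0,0.4],[[0,0,0],0,0.4],[[0,0,-0.02],0,0.4],[[0,0,-0.05],0,0.4],[[0,0,-0.09],0,0.4],[[0,0,-0.12],0,0.4],[[-0.01,0,-0.14],0,0.4],[[-0.01,0,-0.14],0,0.4],[[-0.01,0,-0.14],0,0.4]]'

```text
t: 21.35
tcp_pos: [475.4, -23.3, 148.6]
tool_rot: [[0.998, -0.07, 0.002], [-0.07, -0.998, 0.0], [0.002, -0.0, -1.0]]
wrist_force: [-0.2, -0.2, -0.1]
width: 0.4
grip_force: 0.0
```

```bash
python3 - <<'E'
from h import *
s=status.get_state();P=optics.snapshot('wrist');T=wpose(P,s);np.savez('w7.npz',T=T,**{k:P[k] for k in('z_map','fx','fy','cx','cy','dist','frame')})
cv2.imwrite('pics/c7.png',cv2.resize(P['frame'][20:260,170:470],None,fx=2.5,fy=2.5,interpolation=cv2.INTER_CUBIC)[:,:,::-1])
print(s['t'],s['tcp_pos'],s['wrist_force'])
E
```

```text
21.35 [475.43659578 -23.32876103 148.61281257] [-0.23679252 -0.22570218 -0.09314401]
```

View pics/c7.png

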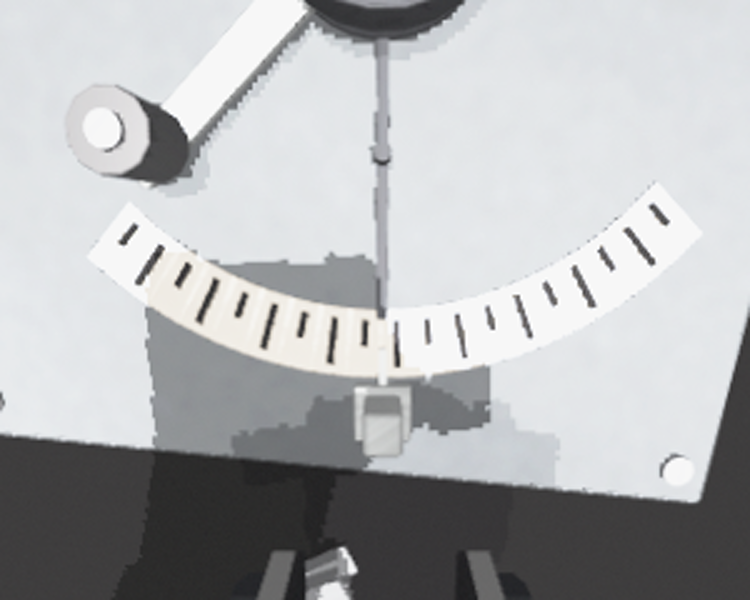

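The pointer (crop x≈383) stands in line with the drag hand (x≈382). The arm is at rest, the robot is clear and the neighbouring things are undisturbed.

```bash
python3 -c "
from rig import arm
print(arm.finish_job())"
```

```text
the job is handed in; nothing more can be done
None
```

I pushed the tensioner arm to its stop (about 0.67 rad of travel), held it there for about 1 s at roughly 10 N, and eased it back to rest. The rider's pointer was then set within about 0.15° of the drag hand and released, and the job is handed in.

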